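# Square up domino boxes on the auction cataloguing board

### The job

Get this auction lot ready for its photograph: first clear the two leftover tea tins off the cataloguing board into the shallow carton, side by side on its floor. Then put every wooden domino box, lengthwise, one to a bay, on the board, each pushed squarely home against the far fence and against the rib at the side of its bay towards the end where the chequered scale lies (the other holder is bare). When all are home, press the camera release button fully down and let go, leaving the boxes home; don't disturb the bowl, books and jar.

Things in the scene. Friction and masses are not known exactly. Their poses are not given: they have to be found in the camera images.
- board: fixed plywood board, 180 (x) x 390 mm (y), 12 mm thick; origin under its centre, x away from the robot, y left. Steel fence along the far edge: near face at x = +70, top 38 mm above the table. Five aluminium ribs, 10 wide, rising 12 mm above the plate, x -55 to +70, centred on y = -190, -95, 0, 95, 190 mm: four bays 85 mm wide, open above and towards the robot. Place and yaw vary
- scale_mid (a point): middle of the chequered black and white scale (flat grey bar 100 x 36 mm with checks on top, 22 mm above the table), fixed behind the fence near the board's left (+y) or right (-y) end; at the other end is a bare grey holder of the same size. Boxes go against the left-hand ribs of their bays if the scale is at the left, the right-hand ribs if at the right
- box_a_mid (a point): centre (half-way up) of a plain wooden domino box, a closed block 120 mm long (its x), 44 wide (y), 42 high (z), about 0.22 kg, gripped across its width. Three or four identical boxes are present (None if absent): box_a and box_b start askew in bays of the board, box_c and box_d on the table in front of it
- box_b_mid (a point): centre (half-way up) of a plain wooden domino box, a closed block 120 mm long (its x), 44 wide (y), 42 high (z), about 0.22 kg, gripped across its width. Three or four identical boxes are present (None if absent): box_a and box_b start askew in bays of the board, box_c and box_d on the table in front of it
- box_c_mid (a point): centre (half-way up) of a plain wooden domino box, a closed block 120 mm long (its x), 44 wide (y), 42 high (z), about 0.22 kg, gripped across its width. Three or four identical boxes are present (None if absent): box_a and box_b start askew in bays of the board, box_c and box_d on the table in front of it
- box_d_mid (a point): centre (half-way up) of a plain wooden domino box, a closed block 120 mm long (its x), 44 wide (y), 42 high (z), about 0.22 kg, gripped across its width. Three or four identical boxes are present (None if absent): box_a and box_b start askew in bays of the board, box_c and box_d on the table in front of it
- tin_a_mid (a point): centre (half-way up) of one of two identical leftover square tea tins, steel with a brass band, 54 x 54 mm and 60 mm high (z axis up), 0.15 kg, standing in a bay of the board at the start; its sides face along its x and y axes
- tin_b_mid (a point): centre (half-way up) of one of two identical leftover square tea tins, steel with a brass band, 54 x 54 mm and 60 mm high (z axis up), 0.15 kg, standing in a bay of the board at the start; its sides face along its x and y axes
- carton: fixed shallow open carton, outer 160 x 160 mm, 60 mm high, walls and floor 5 mm thick; origin at the centre of its underside. It stands at the left or at the right of the table; the tins may stand or lie anywhere on its floor
- release_top (a point): top centre of the camera release: a black push button of 32 mm diameter on a grey base, on the table at the side opposite the carton; pressed straight down
- release (a joint): travel of the release button: 0 up, 0.006 m fully down (spring, 5 N at full depth); it counts as pressed beyond 0.0045 m, with all boxes home
- bowl_rim (a point): bystander: centre of the rim of a brass bowl, radius 55 mm, 45 mm high, on the table at the left; leave it alone
- books: bystander: two hardback books in a stack, 200 x 140 mm, 50 mm high, on the table at the right; origin under the centre; leave it alone
- jar: bystander: amber jar, radius 30 mm, 85 mm high, on the table at the left; origin under the centre; leave it alone

How it is judged:
On the way, in this order (a step that is already met when the one before it is completed fails the run):
1. both tins are in the carton (x of tin_a_mid in the frame of carton between -0.07 and 0.07 m and y of tin_a_mid in the frame of carton between -0.07 and 0.07 m and height (world z) of each of tin_a_mid, tin_b_mid below 0.05 m and x of tin_b_mid in the frame of carton between -0.07 and 0.07 m and y of tin_b_mid in the frame of carton between -0.07 and 0.07 m), for 0.2 s.
2. every box is home in a bay, against the fence and the rib on the scale's side (x of box_a_mid in the frame of board between 0.0075 and 0.0125 m and z of box_a_mid in the frame of board between 0.029 and 0.037 m and angle between the x axis of each of box_a_mid, box_b_mid, box_c_mid, box_d_mid and the x axis of board, either way round below 0.035 rad and angle between each of box_a_mid, box_b_mid, box_c_mid, box_d_mid's own z axis and vertical below 0.06 rad and ((y of scale_mid in the frame of board above 0 m and y of box_a_mid in the frame of board between -0.1245 and -0.1195 m) or (y of scale_mid in the frame of board above 0 m and y of box_a_mid in the frame of board between -0.0295 and -0.0245 m) or (y of scale_mid in the frame of board above 0 m and y of box_a_mid in the frame of board between 0.0655 and 0.0705 m) or (y of scale_mid in the frame of board above 0 m and y of box_a_mid in the frame of board between 0.1605 and 0.1655 m) or (y of scale_mid in the frame of board below 0 m and y of box_a_mid in the frame of board between -0.1655 and -0.1605 m) or (y of scale_mid in the frame of board below 0 m and y of box_a_mid in the frame of board between -0.0705 and -0.0655 m) or (y of scale_mid in the frame of board below 0 m and y of box_a_mid in the frame of board between 0.0245 and 0.0295 m) or (y of scale_mid in the frame of board below 0 m and y of box_a_mid in the frame of board between 0.1195 and 0.1245 m)) and x of box_b_mid in the frame of board between 0.0075 and 0.0125 m and z of box_b_mid in the frame of board between 0.029 and 0.037 m and ((y of scale_mid in the frame of board above 0 m and y of box_b_mid in the frame of board between -0.1245 and -0.1195 m) or (y of scale_mid in the frame of board above 0 m and y of box_b_mid in the frame of board between -0.0295 and -0.0245 m) or (y of scale_mid in the frame of board above 0 m and y of box_b_mid in the frame of board between 0.0655 and 0.0705 m) or (y of scale_mid in the frame of board above 0 m and y of box_b_mid in the frame of board between 0.1605 and 0.1655 m) or (y of scale_mid in the frame of board below 0 m and y of box_b_mid in the frame of board between -0.1655 and -0.1605 m) or (y of scale_mid in the frame of board below 0 m and y of box_b_mid in the frame of board between -0.0705 and -0.0655 m) or (y of scale_mid in the frame of board below 0 m and y of box_b_mid in the frame of board between 0.0245 and 0.0295 m) or (y of scale_mid in the frame of board below 0 m and y of box_b_mid in the frame of board between 0.1195 and 0.1245 m)) and x of box_c_mid in the frame of board between 0.0075 and 0.0125 m and z of box_c_mid in the frame of board between 0.029 and 0.037 m and ((y of scale_mid in the frame of board above 0 m and y of box_c_mid in the frame of board between -0.1245 and -0.1195 m) or (y of scale_mid in the frame of board above 0 m and y of box_c_mid in the frame of board between -0.0295 and -0.0245 m) or (y of scale_mid in the frame of board above 0 m and y of box_c_mid in the frame of board between 0.0655 and 0.0705 m) or (y of scale_mid in the frame of board above 0 m and y of box_c_mid in the frame of board between 0.1605 and 0.1655 m) or (y of scale_mid in the frame of board below 0 m and y of box_c_mid in the frame of board between -0.1655 and -0.1605 m) or (y of scale_mid in the frame of board below 0 m and y of box_c_mid in the frame of board between -0.0705 and -0.0655 m) or (y of scale_mid in the frame of board below 0 m and y of box_c_mid in the frame of board between 0.0245 and 0.0295 m) or (y of scale_mid in the frame of board below 0 m and y of box_c_mid in the frame of board between 0.1195 and 0.1245 m)) and x of box_d_mid in the frame of board between 0.0075 and 0.0125 m and z of box_d_mid in the frame of board between 0.029 and 0.037 m and ((y of scale_mid in the frame of board above 0 m and y of box_d_mid in the frame of board between -0.1245 and -0.1195 m) or (y of scale_mid in the frame of board above 0 m and y of box_d_mid in the frame of board between -0.0295 and -0.0245 m) or (y of scale_mid in the frame of board above 0 m and y of box_d_mid in the frame of board between 0.0655 and 0.0705 m) or (y of scale_mid in the frame of board above 0 m and y of box_d_mid in the frame of board between 0.1605 and 0.1655 m) or (y of scale_mid in the frame of board below 0 m and y of box_d_mid in the frame of board between -0.1655 and -0.1605 m) or (y of scale_mid in the frame of board below 0 m and y of box_d_mid in the frame of board between -0.0705 and -0.0655 m) or (y of scale_mid in the frame of board below 0 m and y of box_d_mid in the frame of board between 0.0245 and 0.0295 m) or (y of scale_mid in the frame of board below 0 m and y of box_d_mid in the frame of board between 0.1195 and 0.1245 m))), for 0.2 s.
3. the release is pressed fully down with every box home (all of step 2 and value of joint release above 0.0045 m).
At the end, for the whole second after the job is handed in: Both tins are inside the carton, on its floor; every box present lies upright and lengthwise in a bay of its own, within 2.5 mm of the fence and of the rib on the scale's side, square to within 2 degrees; the release has been pressed beyond 4.5 mm after that and is up again; everything at rest (all of step 1 and all of step 2 and value of joint release below 0.002 m and linear speed of each of box_a, box_b, box_c, box_d, tin_a, tin_b below 0.01 m/s); the robot touches nothing.
It fails at once if a bystander (bowl, books or jar) is shifted by more than 30 mm (distance of any of bowl_rim, books, jar from where it was at the start of the episode above 0.03 m).
Of box_a, box_b, box_c, box_d only 3 to 4 are there at a start; the rules pass over those that are not, and their reading is None.
At some moment in a run one of box_a, box_b, box_c, box_d may be knocked a few centimetres aside while the robot is not near it.
Once in a run the grip may slacken for a moment while it holds something.
It also fails if it takes over 210 s, if anything falls off the work surface, if the arm or the gripper's body presses on something with over 40 N, if the wrist force passes 120 N, or if a joint passes its speed limit or range.

### The arm

A 6-joint arm with a two-finger parallel gripper is mounted at the origin on the work surface. World frame = base frame: x ahead of the robot, y to its left, z up, the work surface at z = 0. Lengths are in m, angles in rad, forces in N, time in s.
With the tool pointing down it reaches from about 0.35 to 0.775 m from the base axis. Payload 5.5 kg.
Tool frame: the origin (TCP) lies between the finger pads; the fingertips stand 11 mm ahead of it and the grasp point (between the pads) lies 8 mm behind it (ctrl.tcp_to_tips is the z of the fingertips in the tool frame, in m); z points along the fingers, y is the direction in which the jaws open and shut (so a half turn about z gives the same grasp; the last joint's range is limited). The gripper opens to 85 mm and grips with 20 to 120 N. Pads are 22 mm wide; open, the fingers measure 114 mm over their backs; the gripper's body (76 mm by 85 mm) begins 54 mm behind the grasp point. The pads swing forward as they close: fully open they stand 13 mm farther back than shut.
Start: joints at [0.969, 0.313, 0.046, 1.304, 0, 1.431], TCP at [0.256, 0.515, 0.242] pointing down, gripper open.
Joint ranges: [-2.76, 2.76], [-0.86, 1.69], [-1.03, 1.26], [-2.2, 2.34], [-1.47, 1.5], [-3.14, 3.14]. Speed limits (rad/s): [2.57, 2.57, 3.14, 3.14, 3.14, 3.14].

### API

Orientations are given as a unit quaternion [x, y, z, w].
In Python, from plant import ctrl, effector, planner, monitor, viewer, workorder gives the robot as it stands. Calls block until the motion is done:
- ctrl.move_pose(position, orientation): joint-space move of the TCP to a pose.
- ctrl.move_straight(position, rotation=None, vel=0.15, force_limit=None): straight line of the TCP; rotation=None keeps the orientation; vel is the mean speed in m/s. With force_limit (N) it stops when the force on the tool has changed by that much, and returns True; else False.
- ctrl.goto_joints(angles): joint-space move.
- effector.grip(opening): finger opening in m; the grip force is fixed at half the most; returns when the fingers have stopped.
- ctrl.dwell(seconds).
- planner.ik(position, orientation): joint angles nearest the present ones, or None.
- monitor.state(): the state.
- viewer.snapshot(name): name is "scene" or "side" or "wrist"; returns the picture (480x640x3 uint8, blue, green, red); there is no depth.
- viewer.camera_params(name): a dict with "intrinsics" (3x3 intrinsics, pixels), "k1" (the pictures are not rectified: a ray, as slopes to the right and down, at radius r is drawn at 1 + k1 r^2 times it, then the intrinsics apply), "T" (4x4, takes a point from camera to world coordinates). Camera axes: x right, y down, z forward; pixel columns grow to the right and rows downward; lengths in m; the calibration is good to about 2 mm. A picture is of the moment at which its call begins: read the wrist's pose just before it. camera_params takes no time and is no camera call; for the wrist camera it gives the pose at the moment of the call.
A pose or a line that the arm cannot do raises ctrl.PlanningError and nothing moves.
- workorder.finish_job(): hands the job in, once; it reports no verdict.
The state is a dict: "time": time; "qpos": joint angles; "qvel": joint speeds; "effort": joint torques, N m; "ee_pos": TCP position; "orientation": TCP orientation; "contact_force": force on the tool from outside, world axes, zero at the start; "torque": the same for the moment, N m; "opening": finger opening in m.
Only numpy, scipy, OpenCV 4.12 (cv2) and the standard library are available. Lean on these libraries where they do the work, as an engineer would, in place of code of your own. Each camera call takes 0.05 s, during which the arm holds its last target.

## Working session

There is one attempt and no reset: what is moved stays moved. The work goes in short steps, each a Python script; the robot and the scene stay as the last script left them, time stands still between calls to the robot, and variables do not carry over. Pictures are saved under pics/ and viewed, and the job is handed in when it is done.

```bash
ls; mkdir -p pics; python3 - <<'E'
from plant import ctrl, effector, planner, monitor, viewer, workorder
import cv2
s=monitor.state();print(s)
for n in ["scene","side","wrist"]:
    p=viewer.camera_params(n);print(n,p)
    cv2.imwrite(f"pics/{n}0.png",viewer.snapshot(n))
E
```

```text
pics
{'time': 0.0, 'qpos': array([ 9.69402420e-01,  3.14033648e-01,  4.49557797e-02,  1.30359699e+00,
       -4.18675609e-07,  1.43118567e+00]), 'qvel': array([-8.35820808e-04,  6.50200048e-04, -1.30099740e-04, -4.49445994e-04,
        8.55362009e-06, -8.81903178e-04]), 'effort': array([ 2.77264953e-04, -4.80625892e+01,  2.98534155e+01,  1.94489595e-02,
       -2.23346615e-04, -9.47483159e-06]), 'ee_pos': array([0.25591665, 0.51435013, 0.24138045]), 'orientation': array([ 2.28845475e-01,  9.73462309e-01, -8.75609467e-04, -3.39898146e-04]), 'contact_force': array([-0.13300575, -0.26275231,  0.06651316]), 'torque': array([0.03398043, 0.05896662, 0.01192921]), 'opening': 0.08570530912150987}
scene {'intrinsics': array([[605.44738215,   0.        , 327.08853429],
       [  0.        , 605.44738215, 222.27188125],
       [  0.        ,   0.        ,   1.        ]]), 'k1': -0.14596686448550994, 'T': array([[ 6.94069581e-01,  4.47579045e-01, -5.63862053e-01,
         1.30860961e+00],
       [ 7.19907663e-01, -4.30850403e-01,  5.44151529e-01,
        -6.84858737e-01],
       [ 6.10628742e-04
[... 454 characters left out ...]
5135199e-02,  5.74864586e-01, -8.16224787e-01,
         7.49608284e-01],
       [ 6.27997807e-04, -8.17557108e-01, -5.75847186e-01,
         5.69957568e-01],
       [ 0.00000000e+00,  0.00000000e+00,  0.00000000e+00,
         1.00000000e+00]])}
wrist {'intrinsics': array([[343.85135876,   0.        , 319.33387594],
       [  0.        , 343.85135876, 239.57276452],
       [  0.        ,   0.        ,   1.        ]]), 'k1': -0.010218610560746454, 'T': array([[ 0.44567849,  0.86259778,  0.23936529,  0.19585766],
       [ 0.89519136, -0.42892385, -0.12106506,  0.54547544],
       [-0.00176097,  0.26823384, -0.96335222,  0.37355181],
       [ 0.        ,  0.        ,  0.        ,  1.        ]])}
```

View pics/scene0.png

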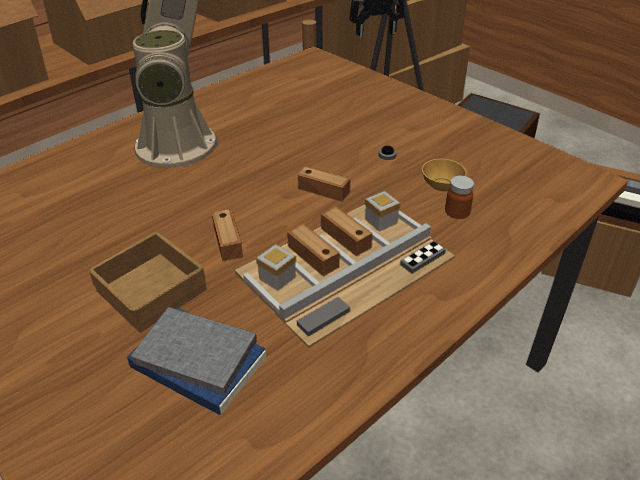

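View pics/side0.png

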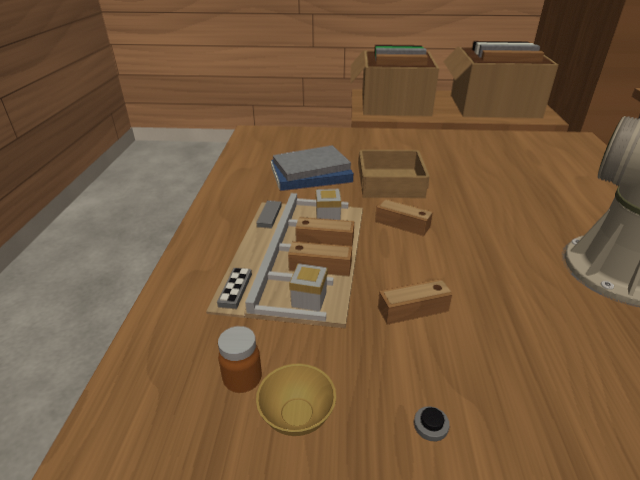

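View pics/wrist0.png

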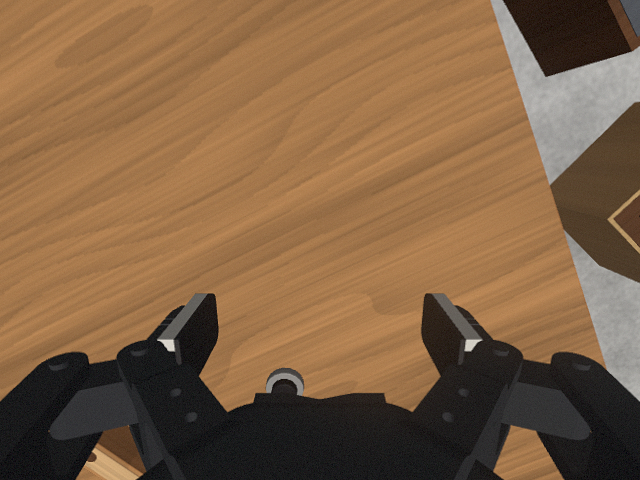

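The scale lies at the left, with tins in bays 1 and 4, boxes askew in bays 2 and 3, and two more boxes on the table in front. The carton is at the right and the release at the left. I'll write helpers and make a first localisation.

```bash
cat > h.py <<'E'
import numpy as np, cv2
from scipy.spatial.transform import Rotation as R
from scipy.optimize import least_squares
def dist(P): return np.array([P['k1'],0,0,0,0.])
def proj(P,X):
    X=np.atleast_2d(X).astype(float);Ti=np.linalg.inv(P['T'])
    return cv2.projectPoints(X,cv2.Rodrigues(Ti[:3,:3])[0],Ti[:3,3],P['intrinsics'],dist(P))[0].reshape(-1,2)
def back(P,uv,z):
    n=cv2.undistortPoints(np.array(uv,float).reshape(-1,1,2),P['intrinsics'],dist(P)).reshape(-1,2)
    d=np.c_[n,np.ones(len(n))]@P['T'][:3,:3].T;o=P['T'][:3,3]
    z=np.broadcast_to(z,len(n));return o+d*((z-o[2])/d[:,2])[:,None]
def quat(yaw):
    "tool down, tool x axis at world yaw"
    return (R.from_euler('z',yaw)*R.from_quat([1,0,0,0])).as_quat()
E
python3 - <<'E'
from h import *
from plant import ctrl, planner, viewer
P=viewer.camera_params('scene')
for n,uv,z in [('boardcornerR near',(236,271),.012),('far-left',(454,256),.012),('far-right',(310,344),.012),('scale',(424,256),.022),('bare',(324,316),.022),('button',(388,151),.02),('tinR',(276,258),.072),('tinL',(382,203),.072),('bowl',(444,172),.045),('jar',(461,186),.085),('carton',(148,270),.06),('books',(195,345),.05),('c',(325,178),.042),('d',(226,222),.042)]:
    print(n,back(P,[uv],z)[0].round(3))
for x,y,z in [(.45,0,.35),(.42,0,.4),(.4,0,.45),(.5,0,.4)]:
  for yaw in (0,np.pi): print(x,z,yaw,planner.ik([x,y,z],quat(yaw)))
E
```

```text
boardcornerR near [ 0.532 -0.193  0.012]
far-left [0.813 0.164 0.012]
far-right [ 0.777 -0.215  0.012]
scale [0.775 0.109 0.022]
bare [ 0.752 -0.156  0.022]
button [0.448 0.366 0.02 ]
tinR [ 0.612 -0.15   0.072]
tinL [0.635 0.131 0.072]
bowl [0.631 0.361 0.045]
jar [0.726 0.292 0.085]
carton [ 0.456 -0.345  0.06 ]
books [ 0.667 -0.381  0.05 ]
c [0.448 0.139 0.042]
d [ 0.421 -0.132  0.042]
0.45 0.35 0 [-0.17872779  0.05902452 -0.00592912  1.50584269  0.          2.96286486]
0.45 0.35 3.141592653589793 [-0.17872779  0.05902452 -0.00592912  1.50584269  0.         -0.17872779]
0.42 0.4 0 [-0.19164719  0.01251496  0.0675483   1.62582967  0.          2.94994546]
0.42 0.4 3.141592653589793 [-0.19164719  0.01251496  0.0675483   1.62582967  0.         -0.19164719]
0.4 0.45 0 [-2.01357921e-01 -1.95936445e-03  1.78006726e-01  1.75076242e+00
  0.00000000e+00  2.94023473e+00]
0.4 0.45 3.141592653589793 [-0.20135792 -0.00195936  0.17800673  1.75076242  0.         -0.20135792]
0.5 0.4 0 [-0.16069065  0.1730806   0.24713939  1.64485512  0.          2.980902  ]
0.5 0.4 3.141592653589793 [-0.16069065  0.1730806   0.24713939  1.64485512  0.         -0.16069065]
```

```bash
python3 - <<'E'
from h import *
from plant import ctrl, planner, viewer,monitor
import pickle
ctrl.move_pose([.5,-.0,.4],quat(0)); ctrl.dwell(.3)
P=viewer.camera_params('wrist');im=viewer.snapshot('wrist')
cv2.imwrite('pics/w1.png',im);pickle.dump(P,open('pics/w1.pkl','wb'))
S={n:viewer.snapshot(n) for n in('scene','side')}
for n in S: cv2.imwrite(f'pics/{n}1.png',S[n])
print(monitor.state()['time'],P['T'].round(3))
E
```

```text
2.7167 [[ 0.001 -0.963 -0.268  0.568]
 [-1.    -0.001 -0.     0.001]
 [ 0.     0.268 -0.963  0.532]
 [ 0.     0.     0.     1.   ]]
```

View pics/w1.png

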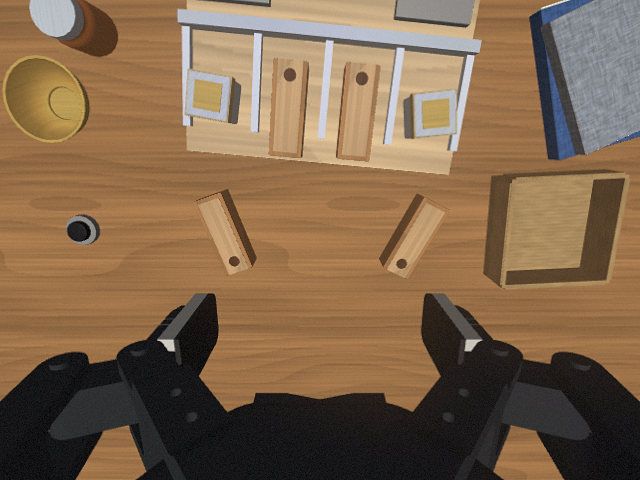

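A good overhead view with everything visible. I'll enlarge it to pick corners.

```bash
python3 - <<'E'
import cv2
im=cv2.imread('pics/w1.png')
def crop(n,x0,y0,w,h,f):
    c=cv2.resize(im[y0:y0+h,x0:x0+w],None,fx=f,fy=f,interpolation=cv2.INTER_CUBIC)
    for k in range(0,w,10): cv2.putText(c,str(x0+k),(k*f,8),0,.3,(0,0,255),1) if k%20==0 else None; cv2.line(c,(k*f,10),(k*f,16),(0,0,255),1)
    for k in range(0,h,10): cv2.putText(c,str(y0+k),(0,k*f+4),0,.3,(0,0,255),1); 
    cv2.imwrite(n,c)
crop('pics/w1a.png',170,0,160,120,5)
crop('pics/w1a2.png',170,70,160,120,5)
crop('pics/w1b.png',325,20,160,120,5)
crop('pics/w1b2.png',325,70,160,120,5)
crop('pics/w1c.png',180,170,160,120,5)
crop('pics/w1d.png',350,170,160,120,5)
crop('pics/w1e.png',480,160,160,140,4)
E
```

```text
(no output)
```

View pics/w1a.png

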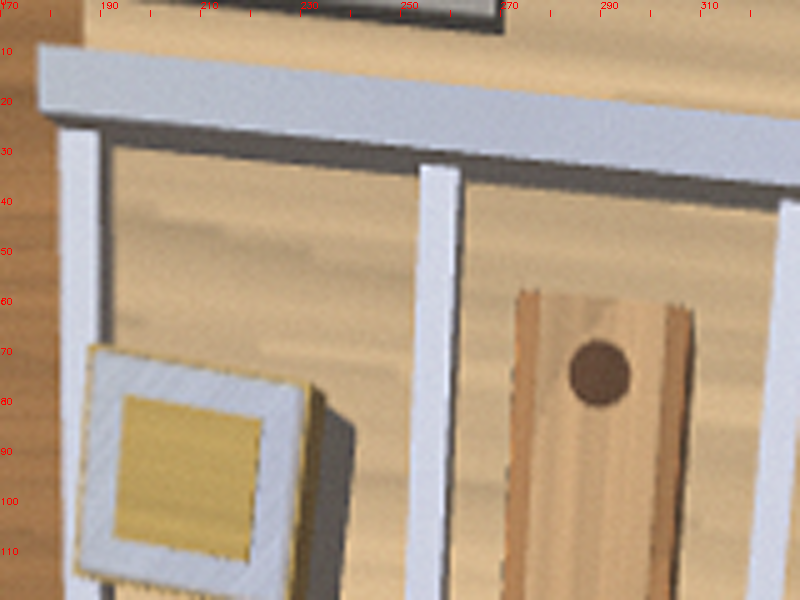

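View pics/w1a2.png

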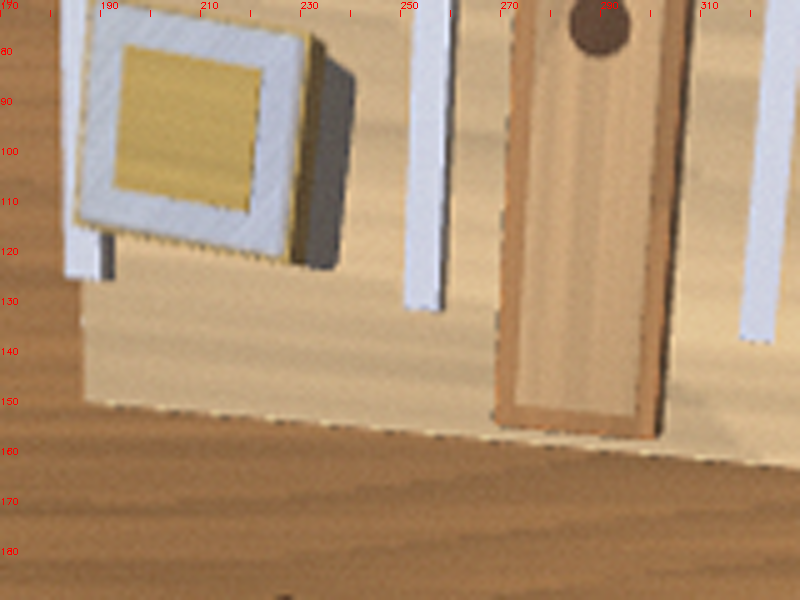

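View pics/w1b.png

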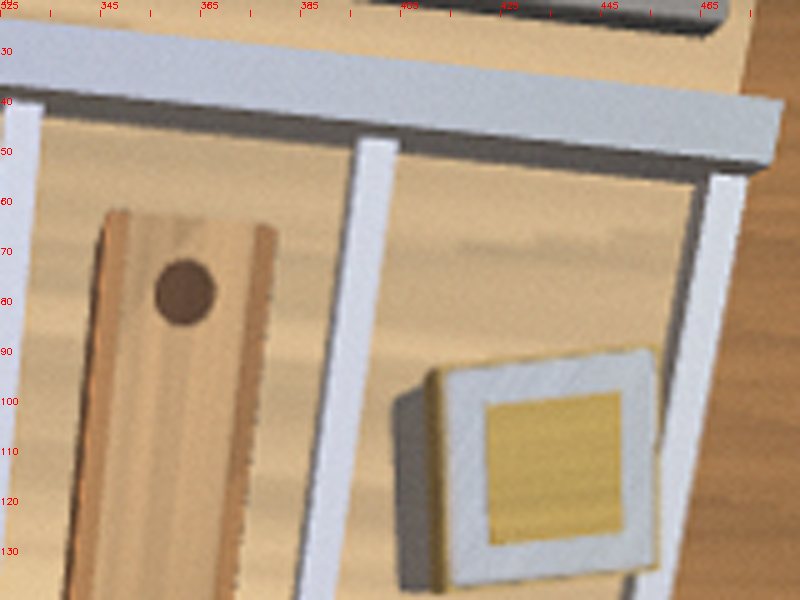

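View pics/w1b2.png

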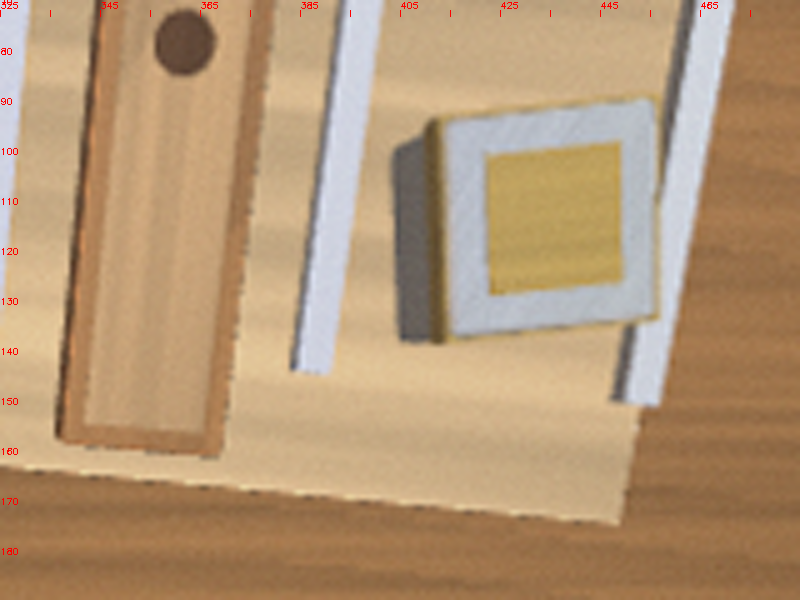

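View pics/w1c.png

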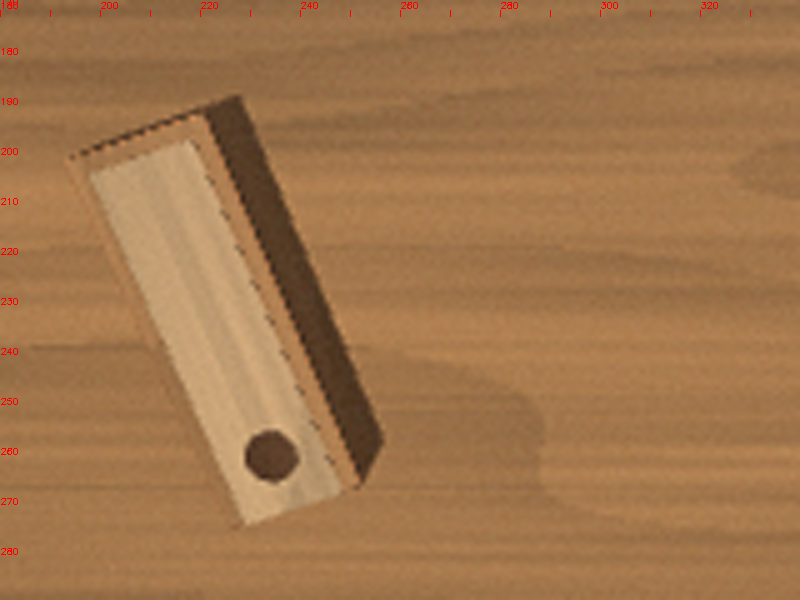

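View pics/w1d.png

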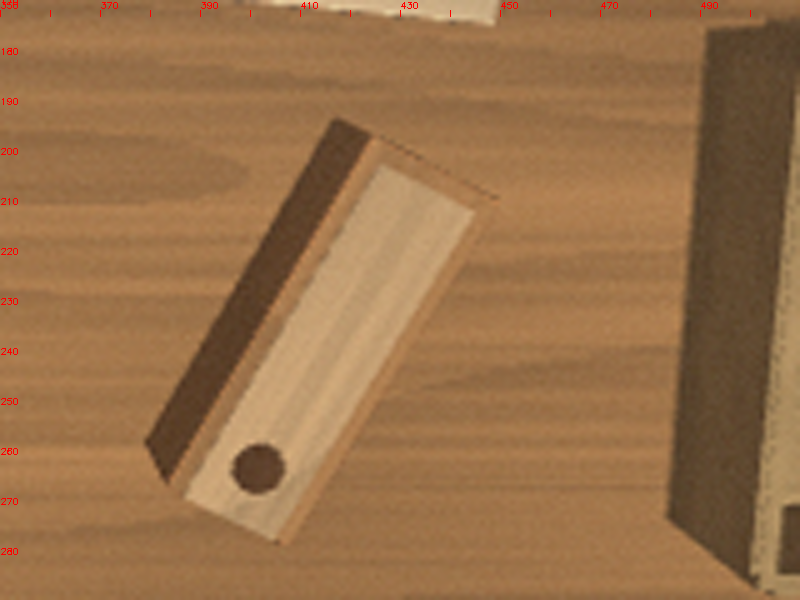

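View pics/w1e.png

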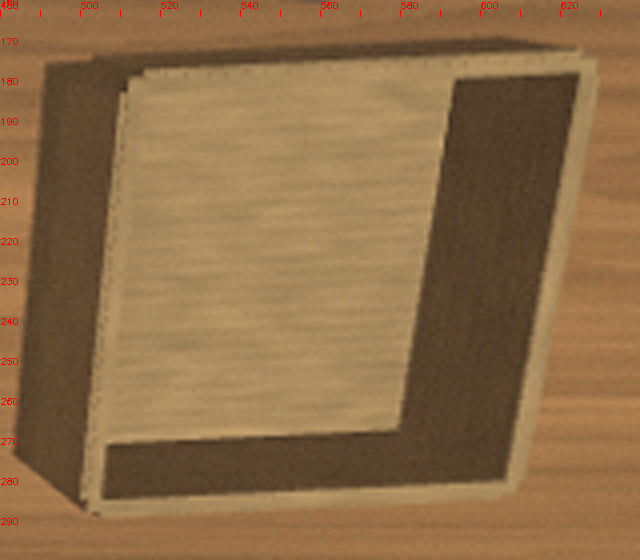

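```bash
cat > fit.py <<'E'
from h import *
import pickle
P=pickle.load(open('pics/w1.pkl','rb'))
def fit(obj,uv,p0,P=P):
    obj=np.array(obj,float);uv=np.array(uv,float)
    def W(p):
        c,s=np.cos(p[2]),np.sin(p[2]);return np.c_[p[0]+c*obj[:,0]-s*obj[:,1],p[1]+s*obj[:,0]+c*obj[:,1],obj[:,2]]
    r=least_squares(lambda p:(proj(P,W(p))-uv).ravel(),p0)
    print('xy',r.x[:2].round(4),'yaw deg',np.degrees(r.x[2]).round(2),'res px',np.abs(r.fun).max().round(2),np.sqrt((r.fun**2).mean()).round(2));return r.x
def rect(l,w,z): return [[l/2,w/2,z],[l/2,-w/2,z],[-l/2,w/2,z],[-l/2,-w/2,z]]
if __name__=='__main__':
    ys=[.19,.095,0,-.095,-.19]
    o=[[-.055,y,.024] for y in ys]+[[.07,y,.024] for y in ys]+[[-.09,.195,.012],[-.09,-.195,.012]]
    u=[(186.6,125.4),(254.6,131.6),(321.4,138),(387.1,144.1),(453.5,150.5),(185.7,25.6),(258,32.8),(329.7,40.5),(400.5,47.8),(470.5,55.3),(187,150),(449,174.6)]
    D={}
    print('board');D['board']=fit(o,u,[.62,0,-.1])
    for n,l,w,z,uv,p0 in [
     ('box2',.12,.044,.054,[(273.4,58),(308.4,61.6),(269.4,154),(301,157)],[.62,.05,0]),
     ('box3',.12,.044,.054,[(346.4,62),(380.4,65.6),(337,158),(369,161)],[.62,-.05,0]),
     ('tinL',.054,.054,.072,[(188.4,69),(232.4,76.6),(185.4,114.4),(227.6,122)],[.62,.15,0]),
     ('tinR',.054,.054,.072,[(413,94),(456,89.4),(415,138),(456.6,133.6)],[.62,-.15,0]),
     ('boxc',.12,.044,.042,[(193.6,201.4),(221,192),(228.6,275.4),(251.6,268)],[.45,.13,0.4]),
     ('boxd',.12,.044,.042,[(425,197.4),(449.6,209.6),(384,267.4),(406,279)],[.45,-.13,-.4]),
     ('carton',.16,.16,.06,[(512.5,178),(629.5,173),(501,287),(609,283)],[.45,-.34,0])]:
        print(n);D[n]=fit(rect(l,w,z),uv,p0)
    pickle.dump(D,open('D.pkl','wb'))
    for n in D:
        d=D[n]-D['board'];c,s=np.cos(D['board'][2]),np.sin(D['board'][2])
        print(n,'in board',(c*d[0]+s*d[1]).round(4),(-s*d[0]+c*d[1]).round(4),np.degrees(d[2]).round(2))
    print('button',back(P,[(79,231)],.025))
    S={n:None for n in()}
E
python3 fit.py
```

```text
board
xy [ 0.6315 -0.0065] yaw deg -5.17 res px 0.5 0.28
box2
xy [0.6121 0.0421] yaw deg -5.0 res px 0.85 0.59
box3
xy [ 0.6073 -0.0497] yaw deg -4.91 res px 0.58 0.38
tinL
xy [0.6264 0.1393] yaw deg -9.74 res px 0.38 0.19
tinR
xy [ 0.6051 -0.1452] yaw deg 6.39 res px 0.64 0.4
boxc
xy [0.4386 0.1414] yaw deg 19.29 res px 2.03 1.07
boxd
xy [ 0.4326 -0.1416] yaw deg -27.03 res px 1.49 0.92
carton
xy [ 0.4478 -0.3458] yaw deg 2.58 res px 0.65 0.33
board in board 0.0 0.0 0.0
box2 in board -0.0237 0.0466 0.17
box3 in board -0.0202 -0.0452 0.26
tinL in board -0.0183 0.1447 -4.57
tinR in board -0.0138 -0.1406 11.56
boxc in board -0.2055 0.1299 24.46
boxd in board -0.186 -0.1525 -21.86
carton in board -0.1524 -0.3545 7.75
button [[0.44076041 0.36791948 0.025     ]]
```

The board fit is tight at 0.3 px rms and agrees with the given sizes. Next I'll move the tins.

```bash
cat > m.py <<'E'
from h import *
from plant import ctrl, effector, planner, viewer, monitor, workorder
import pickle
D=pickle.load(open('D.pkl','rb'))
def b2w(x,y,f='board'):
    p=D[f];c,s=np.cos(p[2]),np.sin(p[2]);return np.array([p[0]+c*x-s*y,p[1]+s*x+c*y])
def st(msg=''):
    s=monitor.state();print(msg,'t',round(s['time'],1),'ee',s['ee_pos'].round(4),'F',s['contact_force'].round(1),'open',round(s['opening']*1000,1));return s
def go(xy,z,yaw): ctrl.move_pose([*xy,z],quat(yaw))
def line(xy,z,vel=.15,fl=None,yaw=None): return ctrl.move_straight([*xy,z],None if yaw is None else quat(yaw),vel=vel,force_limit=fl)
def shot(n,cam='wrist'):
    P=viewer.camera_params(cam);im=viewer.snapshot(cam);cv2.imwrite(f'pics/{n}.png',im);pickle.dump(P,open(f'pics/{n}.pkl','wb'));return P,im
E
cat > tin.py <<'E'
from m import *
import sys
n,cy=sys.argv[1],float(sys.argv[2])
p=D[n];yaw=np.pi+p[2]
effector.grip(.075)
go(p[:2],.17,yaw)
print('hit' if line(p[:2],.047,.1,10) else 'clear')
effector.grip(.03);s=st('gripped')
assert .048<s['opening']<.06
line(p[:2],.19,.2)
t=b2w(0,cy,'carton');cyaw=np.pi/2+D['carton'][2]
go(t,.19,cyaw);st('over carton')
print(line(t,.046,.12,6));st('low')
ctrl.dwell(.2)
line(t,.042,.03,5);st('down')
effector.grip(.066);ctrl.dwell(.1)
line(t,.19,.25);st('done')
E
python3 tin.py tinR -.036
```

```text
clear
gripped t 7.6 ee [ 0.6059 -0.1456  0.048 ] F [ 0.3 -0.3  5.2] open 53.3
over carton t 9.5 ee [ 0.4494 -0.381   0.1891] F [ 0.5 -0.1 -1. ] open 52.9
False
low t 10.9 ee [ 0.4499 -0.3823  0.0469] F [ 0.3 -0.5 -0.9] open 53.7
down t 11.4 ee [ 0.4492 -0.3815  0.0417] F [-0.4 -0.  -0.9] open 53.1
done t 12.5 ee [ 0.449  -0.3813  0.1889] F [ 0.5  0.4 -0.8] open 65.8
```

```bash
python3 tin.py tinL .036; python3 - <<'E'
from m import *
go([.5,-.0],.4,0);ctrl.dwell(.2)
shot('w2');st()
E
```

```text
clear
gripped t 16.4 ee [0.6272 0.1394 0.048 ] F [0.6 0.1 4.5] open 53.1
over carton t 19.1 ee [ 0.4467 -0.3092  0.1899] F [ 1.3  0.5 -2. ] open 53.0
False
low t 20.4 ee [ 0.4467 -0.3103  0.0468] F [-0.3 -0.2 -1.1] open 53.3
down t 20.9 ee [ 0.4459 -0.3096  0.0417] F [ 0.1  0.4 -0.9] open 53.4
done t 22.0 ee [ 0.4457 -0.3094  0.189 ] F [-1.2  1.4 -0.2] open 66.4
 t 24.2 ee [ 5.000e-01 -3.000e-04  3.997e-01] F [-0.4 -0.6 -0.1] open 66.2
```

View pics/w2.png

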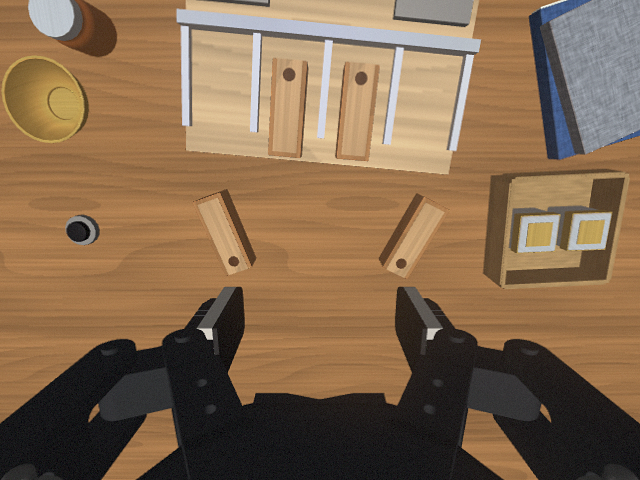

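Both tins are in the carton, at about (538,233) and (588,230), and the boxes haven't moved. Next is box2, homed in place by feeling for the fence and then the rib.

```bash
cat > box.py <<'E'
from m import *
import sys
n,by=sys.argv[1],float(sys.argv[2])   # target bay y in board frame
onb=n in('box2','box3')
p=D[n];yb=np.pi+D['board'][2];yaw=np.pi+p[2]
h=.025+(.012 if onb else 0)
effector.grip(.072)
go(p[:2],.15,yaw)
print('hit' if line(p[:2],h,.1,10) else 'clear')
effector.grip(.03);s=st('gripped')
assert .038<s['opening']<.05
sx,sy=-.002,by-.009
if onb:
    line(p[:2],h+.003,.05,yaw=yb)
    # lifted 3 mm, straight to the start of the push
    line(b2w(sx,sy),h+.003,.08,12)
else:
    line(p[:2],.16,.2); go(b2w(sx-.004,sy),.16,yb); line(b2w(sx-.004,sy),.0405,.12,8)
s=st('over bay'); assert .038<s['opening']<.05
ctrl.dwell(.2)
print('seat',line(s['ee_pos'][:2],.034,.03,4));s=st()
z=min(max(s['ee_pos'][2]+.0005,.034),.042)
e=b2w(1,0)-b2w(0,0);l=b2w(0,1)-b2w(0,0)
line(s['ee_pos'][:2],z,.03)
ctrl.dwell(.2);s=st();a=s['ee_pos'][:2]
print('fence',line(a+.03*e,z,.03,8));s=st();a=s['ee_pos'][:2]
print('rib',line(a+.025*l,z,.03,8));s=st();a=s['ee_pos'][:2]
print('fence2',line(a+.004*e,z,.03,5));s=st('home');a=s['ee_pos'][:2]
d=a-D['board'][:2];print('tcp in board',(d@e).round(4),(d@l).round(4))
effector.grip(.064);ctrl.dwell(.1);line(monitor.state()['ee_pos'][:2],.15,.2);st('up')
E
python3 box.py box2 .068
```

```text
clear
gripped t 28.6 ee [0.6128 0.0421 0.0379] F [0.1 0.3 4. ] open 42.9
over bay t 29.3 ee [0.6344 0.0525 0.0394] F [ 0.2  0.4 -1.7] open 43.3
seat True
 t 29.7 ee [0.6348 0.0523 0.0379] F [-0.   0.1  4.9] open 43.1
 t 30.1 ee [0.6346 0.0523 0.0381] F [-0.2 -0.3 -3. ] open 42.9
fence True
 t 30.7 ee [0.6471 0.0511 0.038 ] F [-1.8 -0.5  3.5] open 43.3
rib True
 t 31.2 ee [0.6479 0.0605 0.0381] F [-1.  -0.5  3.1] open 42.9
fence2 True
home t 31.4 ee [0.6482 0.0605 0.0382] F [-1.7  0.8  5. ] open 43.1
tcp in board 0.0106 0.0682
up t 32.5 ee [0.6475 0.0598 0.1492] F [-1.6  0.1 -0.2] open 63.7
```

```bash
python3 box.py box3 -.027; python3 - <<'E'
from m import *
go([.5,-.0],.4,0);ctrl.dwell(.2)
P,im=shot('w3');st()
c=im[0:180,170:490];cv2.imwrite('pics/w3z.png',cv2.resize(c,(800,450),interpolation=cv2.INTER_CUBIC))
c=im[170:290,180:340];cv2.imwrite('pics/w3c.png',cv2.resize(c,(800,600),interpolation=cv2.INTER_CUBIC))
E
```

```text
clear
gripped t 35.0 ee [ 0.608  -0.0498  0.0379] F [-0.5 -0.2  4.9] open 42.7
over bay t 35.6 ee [ 0.6261 -0.042   0.0396] F [ 0.1  0.3 -1.1] open 43.1
seat True
 t 36.1 ee [ 0.6263 -0.0423  0.0379] F [-1.   0.3  4.5] open 43.1
 t 36.5 ee [ 0.6261 -0.0423  0.0381] F [-0.4  0.2 -1.6] open 43.1
fence True
 t 37.1 ee [ 0.6382 -0.0433  0.038 ] F [-1.7  0.1  3.4] open 42.9
rib True
 t 37.5 ee [ 0.6389 -0.034   0.0381] F [-0.9 -1.1  3.3] open 43.1
fence2 True
home t 37.8 ee [ 0.6393 -0.034   0.0382] F [-1.5 -0.3  4. ] open 42.9
tcp in board 0.0102 -0.0267
up t 38.9 ee [ 0.6386 -0.0347  0.1491] F [-0.6  0.7 -0.7] open 64.1
 t 41.8 ee [ 0.5    -0.      0.3999] F [ 0.5 -0.4 -0.4] open 63.5
```

View pics/w3.png

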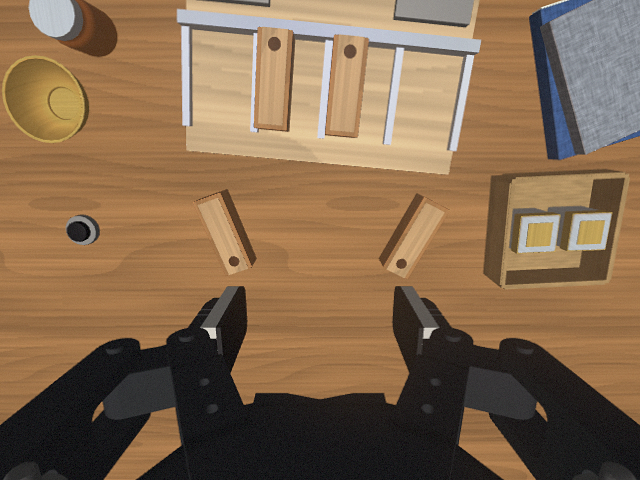

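View pics/w3z.png

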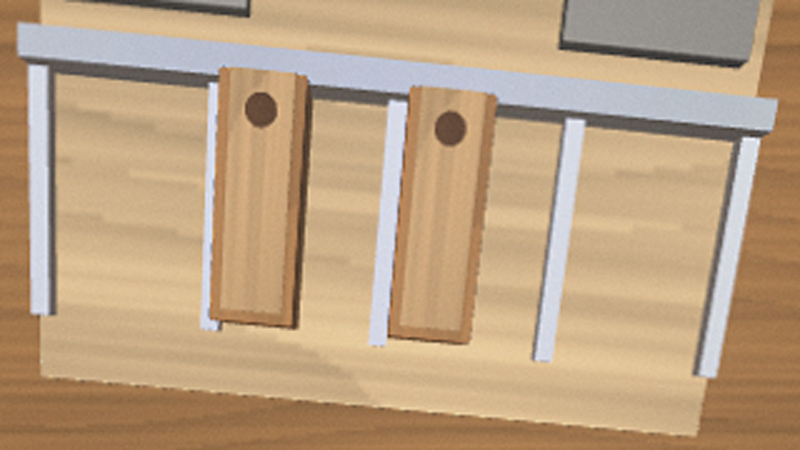

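```bash
cat > chk.py <<'E'
from fit import *
import pickle,sys
def inb(q,B):
    d=q-B;c,s=np.cos(B[2]),np.sin(B[2]);print('   in board mm',(1e3*(c*d[0]+s*d[1])).round(1),(1e3*(-s*d[0]+c*d[1])).round(1),np.degrees(d[2]).round(2))
E
python3 - <<'E'
from chk import *
P=pickle.load(open('pics/w3.pkl','rb'));B=pickle.load(open('D.pkl','rb'))['board']
def ex(uv,z0):
    q=fit(rect(.12,.044,.054),uv,[.64,0,-.09],P);inb(q,B)
ex([(257.6,26.8),(292.8,30),(254,127.2),(288.8,130.8)],0)
ex([(334.4,34.4),(368.8,38),(325.2,134),(357.2,137.6)],0)
# predicted corners of perfect homes
for y in(.163,.068,-.027,-.122):
    c,s=np.cos(B[2]),np.sin(B[2]);o=np.array(rect(.12,.044,.054))+[.01,y,0]
    w=np.c_[B[0]+c*o[:,0]-s*o[:,1],B[1]+s*o[:,0]+c*o[:,1],o[:,2]];print(y,proj(P,w).round(1).tolist())
E
```

```text
xy [0.647  0.0596] yaw deg -4.46 res px 0.95 0.54
   in board mm 9.5 67.2 0.71
xy [ 0.6383 -0.0341] yaw deg -5.33 res px 0.49 0.36
   in board mm 9.3 -26.9 -0.16
0.163 [[180.3, 18.3], [216.1, 21.8], [181.5, 120.6], [214.9, 123.7]]
0.068 [[257.5, 25.8], [293.0, 29.4], [253.5, 127.3], [286.7, 130.4]]
-0.027 [[334.1, 33.5], [369.3, 37.1], [324.9, 134.0], [357.8, 137.1]]
-0.122 [[409.8, 41.3], [444.6, 45.0], [395.7, 140.7], [428.1, 143.8]]
```

View pics/w3c.png

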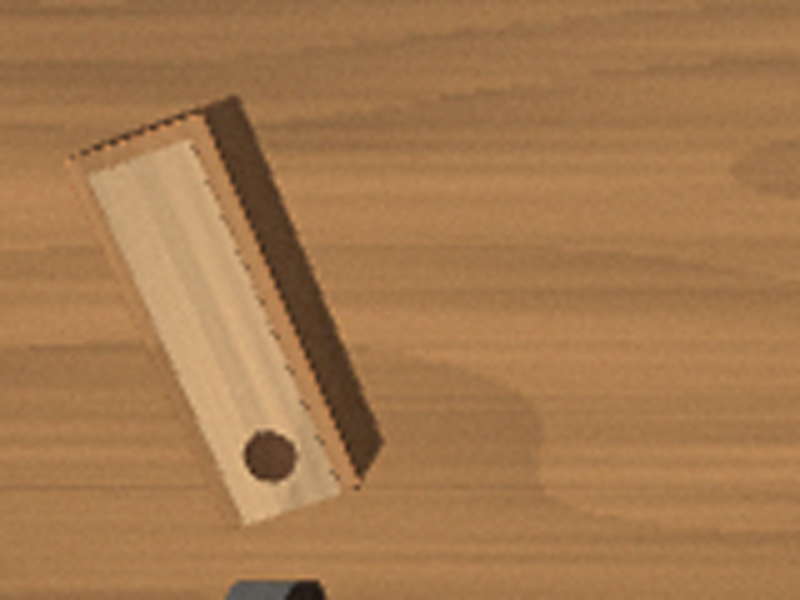

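```bash
python3 - <<'E'
from chk import *
D=pickle.load(open('D.pkl','rb'))
D['boxc']=fit(rect(.12,.044,.042),[(193.6,201.4),(221,192),(225,276.2),(251.6,268)],[.45,.13,0.4])
D['boxd']=fit(rect(.12,.044,.042),[(425,197.4),(449.6,209.6),(384,267.4),(409.6,280)],[.45,-.13,-.4])
pickle.dump(D,open('D.pkl','wb'))
E
python3 box.py boxc .163
```

```text
xy [0.4383 0.1427] yaw deg 18.03 res px 0.54 0.33
xy [ 0.4322 -0.143 ] yaw deg -25.71 res px 0.94 0.55
clear
gripped t 46.4 ee [0.4388 0.143  0.0258] F [-0.7  1.   5.8] open 43.2
over bay t 49.2 ee [0.6402 0.1475 0.0416] F [ 0.4  0.2 -2.7] open 43.0
seat True
 t 49.6 ee [0.6408 0.1476 0.0378] F [ 0.3 -0.7  4.4] open 42.8
 t 50.1 ee [0.6406 0.1476 0.038 ] F [ 0.9  0.6 -2.6] open 43.4
fence True
 t 50.7 ee [0.6546 0.1464 0.0379] F [-1.8  1.3  5.5] open 43.0
rib True
 t 51.1 ee [0.6554 0.1545 0.038 ] F [-0.3 -2.3  3.6] open 43.3
fence2 True
home t 51.4 ee [0.6557 0.1544 0.0381] F [-1.5  0.1  4.6] open 42.9
tcp in board 0.0096 0.1624
up t 52.5 ee [0.6548 0.1537 0.149 ] F [-0.1  0.5 -0.8] open 63.9
```

```bash
python3 box.py boxd -.122; python3 - <<'E'
from m import *
go([.5,-.0],.4,0);ctrl.dwell(.2)
P,im=shot('w4');st()
c=im[0:180,170:490];cv2.imwrite('pics/w4z.png',cv2.resize(c,(800,450),interpolation=cv2.INTER_CUBIC))
E
```

```text
clear
gripped t 55.9 ee [ 0.4328 -0.1433  0.0258] F [-0.6  0.5  4.4] open 42.8
over bay t 58.6 ee [ 0.6144 -0.1367  0.0415] F [ 0.7  0.6 -2.5] open 43.2
seat True
 t 59.1 ee [ 0.615  -0.137   0.0378] F [ 0.4 -0.8  4.7] open 43.0
 t 59.5 ee [ 0.6149 -0.137   0.038 ] F [ 0.3  1.  -3.2] open 43.0
fence True
 t 60.1 ee [ 0.6297 -0.1384  0.0378] F [-0.4  0.1  4.2] open 42.9
rib True
 t 60.6 ee [ 0.6306 -0.1294  0.0379] F [-1.2 -1.2  2.7] open 42.7
fence2 True
home t 60.8 ee [ 0.6308 -0.1294  0.038 ] F [-1.9  0.5  5. ] open 43.1
tcp in board 0.0104 -0.1225
up t 62.0 ee [ 0.6302 -0.1299  0.1492] F [-0.9 -1.   0.4] open 63.9
 t 64.9 ee [ 5.000e-01 -1.000e-04  3.999e-01] F [-0.6 -0.9 -0.1] open 63.8
```

View pics/w4.png

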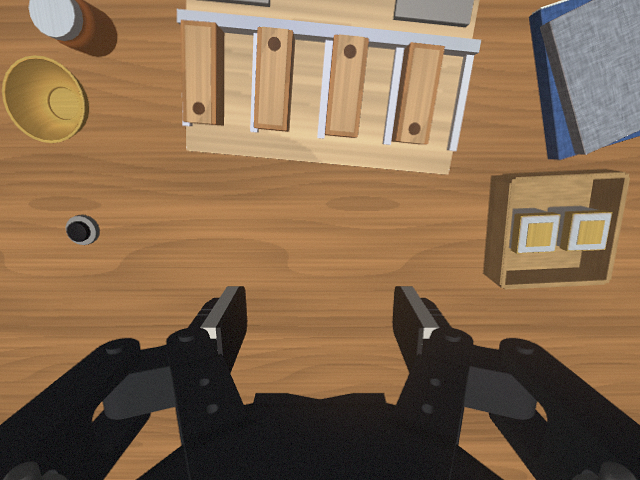

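View pics/w4z.png

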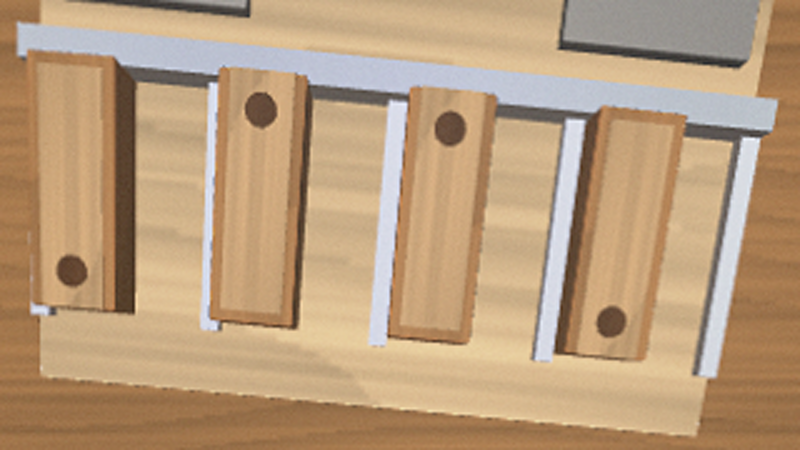

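```bash
python3 - <<'E'
from m import *
for k,y in ((0,.165),(1,.06),(2,-.035),(3,-.13)):
    xy=b2w(.0-.01,y-.005+.0);go(xy,.2,D['board'][2]);ctrl.dwell(.15)
    P,im=shot(f'g{k}');st()
    u=proj(P,[*b2w(.07,y),.038])[0];print(u)
ims=[]
for k in range(4):
    im=cv2.imread(f'pics/g{k}.png');ims.append(cv2.resize(im[30:230,220:420],(400,300) if 0 else (400,400))[:300])
cv2.imwrite('pics/g.png',np.vstack([np.hstack(ims[:2]),np.hstack(ims[2:])]))
E
```

```text
t 70.0 ee [0.636  0.1537 0.2   ] F [-0.  -0.7 -0.3] open 64.2
[313.92202146 129.33577334]
 t 70.7 ee [0.6266 0.0503 0.2   ] F [-0.3 -0.6 -0.2] open 63.8
[315.2076439  129.34169866]
 t 75.9 ee [ 0.618  -0.0454  0.2   ] F [-1.   0.4 -0.6] open 63.7
[313.99704009 129.28437241]
 t 76.6 ee [ 0.6095 -0.139   0.2001] F [-0.1  0.  -0.4] open 64.0
[315.13760901 129.18410602]
```

View pics/g.png

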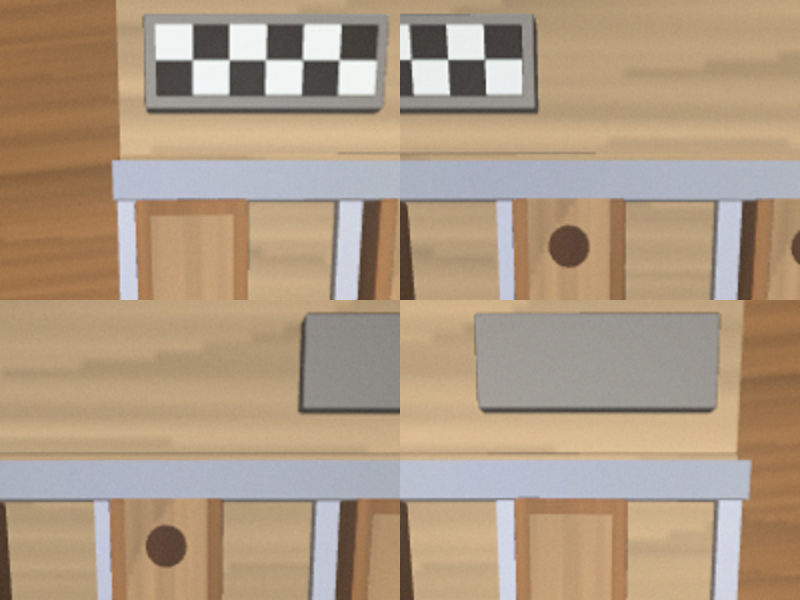

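No gap shows at the fence in any bay, and each box lies along its left rib. The chequers at the left are confirmed. I'll triangulate the release and press it.

```bash
python3 - <<'E'
from m import *
im=cv2.imread('pics/side0.png');cv2.imwrite('pics/bs.png',cv2.resize(im[395:445,400:465],None,fx=6,fy=6,interpolation=cv2.INTER_CUBIC))
im=cv2.imread('pics/w4.png');cv2.imwrite('pics/bw.png',cv2.resize(im[205:255,50:115],None,fx=6,fy=6,interpolation=cv2.INTER_CUBIC))
im=cv2.imread('pics/scene0.png');cv2.imwrite('pics/bc.png',cv2.resize(im[130:175,355:420],None,fx=6,fy=6,interpolation=cv2.INTER_CUBIC))
a=[cv2.imread(f'pics/{n}.png')[:270] for n in('bs','bw')]
cv2.imwrite('pics/b.png',np.hstack(a));cv2.imwrite('pics/b.png',np.vstack([np.hstack(a),np.hstack([cv2.imread('pics/bc.png'),a[0]*0])]))
E
```

```text
(no output)
```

View pics/b.png

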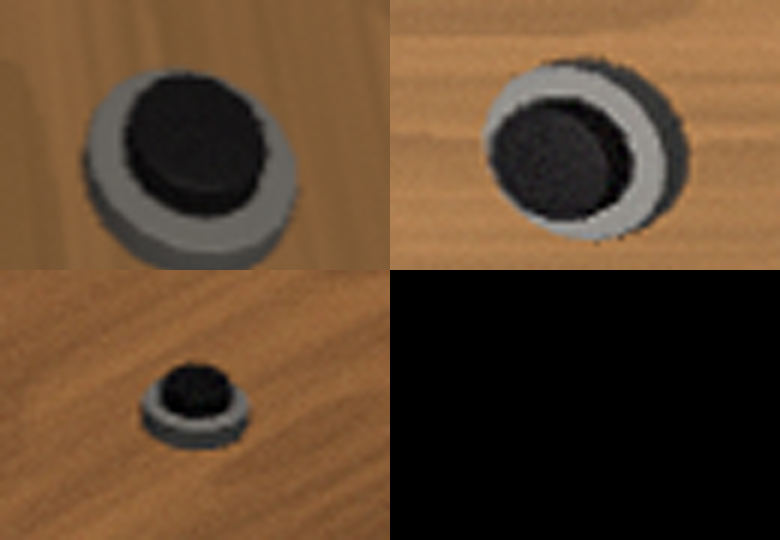

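```bash
python3 - <<'E'
from m import *
Ps=[viewer.camera_params('side'),pickle.load(open('pics/w4.pkl','rb')),viewer.camera_params('scene')]
uv=[(432.5,416.7),(76.3,231.3),(387.8,149.2)]
r=least_squares(lambda X:np.concatenate([proj(P,X)[0]-u for P,u in zip(Ps,uv)]),[.44,.367,.025])
X=r.x;print(X.round(4),r.fun.round(1))
assert .01<X[2]<.05
D['btn']=X;pickle.dump(D,open('D.pkl','wb'))
effector.grip(0.0)
yaw=np.pi
go(X[:2],.15,yaw);st()
line(X[:2],X[2]+.011+.012,.15);s=st('above')
ims=shot('b2')
E
```

```text
[0.4394 0.3745 0.0206] [-0.4  0.2  0.3  0.1 -0.2 -0.8]
 t 79.2 ee [0.4399 0.3741 0.1501] F [-0.6 -0.3  0.7] open 0.3
above t 80.0 ee [0.4401 0.3747 0.0444] F [0.3 0.3 0.1] open -0.3
```

View pics/b2.png

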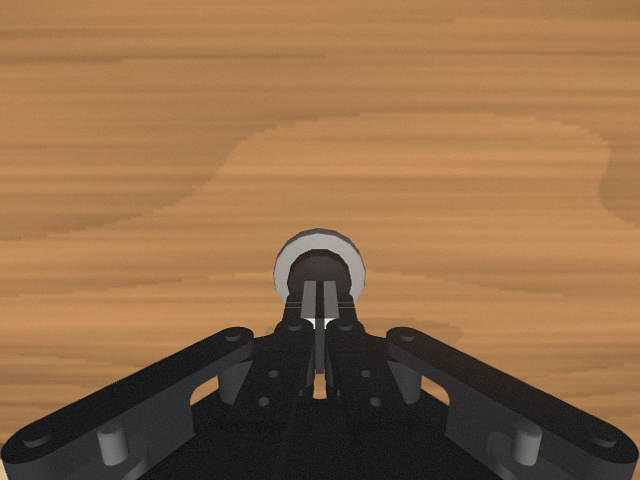

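The closed fingertips are centred over the button. Before pressing, I'll check the boxes with the fixed cameras.

```bash
python3 - <<'E'
from m import *
a=shot('s5','side')[1];b=shot('c5','scene')[1]
cv2.imwrite('pics/p5.png',np.hstack([cv2.resize(a[180:330,210:380],(400,353)),cv2.resize(b[190:350,225:465],(400,353))]))
E
```

```text
(no output)
```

View pics/p5.png

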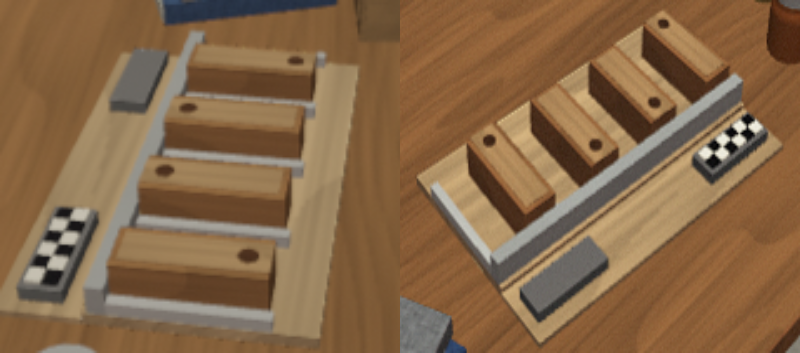

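All four boxes are still home in both views, so I'll press.

```bash
python3 - <<'E'
from m import *
X=D['btn']
hit=line(X[:2],X[2]+.011-.012,.025,14);s=st(f'press {hit}')
ctrl.dwell(.15);st('held')
line(X[:2],.12,.15);st('up')
go([.5,0],.4,0);ctrl.dwell(.3)
a=shot('s6','side')[1];b=shot('c6','scene')[1];shot('w6');st()
cv2.imwrite('pics/p6.png',np.hstack([cv2.resize(a[180:330,210:380],(400,353)),cv2.resize(b[190:350,225:465],(400,353))]))
d=cv2.absdiff(cv2.imread('pics/w6.png'),cv2.imread('pics/w4.png'))[:270];print((d.max(2)>50).sum(), np.argwhere(d.max(2)>50)[:10].tolist())
E
```

```text
press True t 80.9 ee [0.4395 0.3745 0.027 ] F [-1.  -0.6  5.4] open 0.1
held t 81.0 ee [0.4395 0.3746 0.027 ] F [-1.6 -0.4  6.7] open -0.3
up t 81.8 ee [0.4388 0.3741 0.1189] F [ 0.5 -0.  -0.4] open -0.2
 t 84.3 ee [5.000e-01 1.000e-04 3.999e-01] F [-0.2 -0.2 -0.5] open 0.0
156 [[0, 567], [1, 564], [2, 268], [2, 561], [3, 558], [4, 555], [4, 556], [5, 552], [5, 553], [6, 547]]
```

View pics/w6.png

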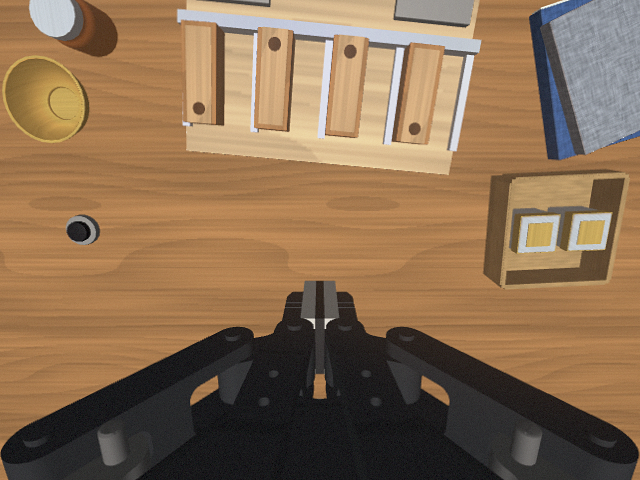

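View pics/p6.png

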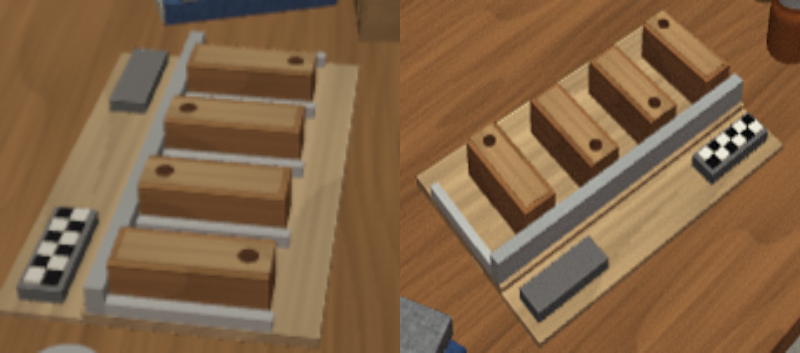

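The hold force of 6.7 N is above the 5 N spring, but the depth is only known to about 2 mm. I'll press once more, harder, to be sure.

```bash
python3 - <<'E'
from m import *
X=D['btn']
go(X[:2],.12,np.pi);line(X[:2],X[2]+.011+.008,.15)
s=st();z0=s['ee_pos'][2]
for k in range(14):
    z0-=.0015;hit=line(X[:2],z0,.03,25);ctrl.dwell(.1);s=st(f'{k} {z0:.4f} {hit}')
    if s['contact_force'][2]>18 or hit: break
ctrl.dwell(.2)
line(X[:2],.12,.15);st('up')
go([.5,0],.4,0);ctrl.dwell(.3)
a=shot('s7','side')[1];b=shot('c7','scene')[1];shot('w7');st()
for n in 'scw':
    d=cv2.absdiff(cv2.imread(f'pics/{n}7.png'),cv2.imread(f'pics/{n}6.png')).max(2);print(n,(d>40).sum())
E
```

```text
t 87.1 ee [0.44   0.3746 0.0402] F [ 0.4 -0.2  1.1] open 0.2
0 0.0387 False t 87.5 ee [0.4397 0.3747 0.0394] F [0.7 0.6 0.9] open 0.1
1 0.0372 False t 87.8 ee [0.4393 0.3744 0.0371] F [0.  0.4 0. ] open -0.4
2 0.0357 False t 88.2 ee [0.4394 0.3744 0.0357] F [ 0.4 -0.1 -0. ] open -0.2
3 0.0342 False t 88.5 ee [0.4394 0.3745 0.0342] F [0.1 0.1 0.7] open -0.1
4 0.0327 False t 88.8 ee [0.4396 0.3746 0.033 ] F [ 0.4 -0.1  1.9] open -0.1
5 0.0312 False t 89.2 ee [0.4396 0.3746 0.0314] F [-0.1 -0.7  2.5] open -0.3
6 0.0297 False t 89.5 ee [0.4397 0.3746 0.0299] F [2.  0.2 2.9] open 0.1
7 0.0282 False t 89.9 ee [0.4397 0.3746 0.0284] F [0.2 0.4 3.2] open -0.1
8 0.0267 False t 90.2 ee [0.4397 0.3746 0.0271] F [0.1 0.6 6.2] open 0.0
9 0.0252 False t 90.6 ee [0.4397 0.3747 0.0269] F [-2.3 -0.5 15.6] open -0.0
10 0.0237 False t 91.0 ee [0.4397 0.3747 0.0267] F [-4.8 -4.8 24.7] open -0.2
up t 91.9 ee [0.4385 0.3739 0.1185] F [-0.8 -0.4 -1.1] open -0.1
 t 94.5 ee [5.e-01 1.e-04 4.e-01] F [0.1 0.8 0.6] open -0.1
s 0
c 0
w 1
```

View pics/w7.png

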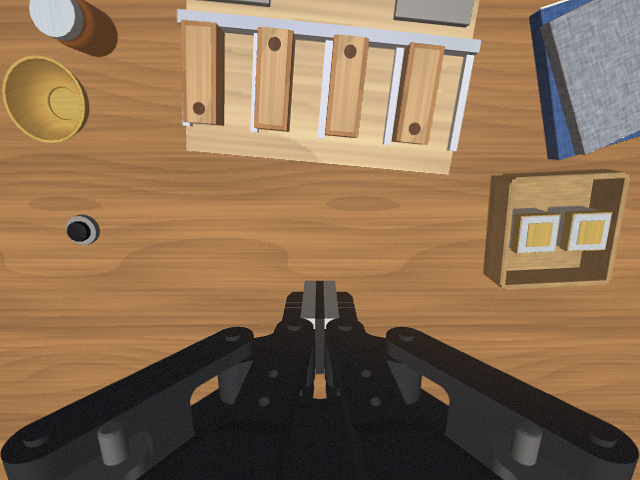

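The button bottomed out: 25 N at tool z = 0.027 m, after about 6 mm of spring travel. As a last check, I'll overlay the ideal home outlines on the close-ups.

```bash
python3 - <<'E'
from h import *
import pickle
B=pickle.load(open('D.pkl','rb'))['board'];c,s=np.cos(B[2]),np.sin(B[2]);out=[]
for k,y in enumerate((.163,.068,-.027,-.122)):
    P=pickle.load(open(f'pics/g{k}.pkl','rb'));im=cv2.imread(f'pics/g{k}.png')
    o=np.array([[.07,y+.022,.054],[.07,y-.022,.054],[-.05,y-.022,.054],[-.05,y+.022,.054]])
    w=np.c_[B[0]+c*o[:,0]-s*o[:,1],B[1]+s*o[:,0]+c*o[:,1],o[:,2]];u=proj(P,w)
    x0,y0,f=220,90,2.5
    cr=cv2.resize(im[y0:y0+118,x0:x0+158],None,fx=f,fy=f,interpolation=cv2.INTER_CUBIC)
    cv2.polylines(cr,[np.int32(((u-[x0,y0]+.5)*f))],True,(0,0,255),1);out.append(cr)
cv2.imwrite('pics/ov.png',np.vstack([np.hstack(out[:2]),np.hstack(out[2:])]))
E
```

```text
(no output)
```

View pics/ov.png

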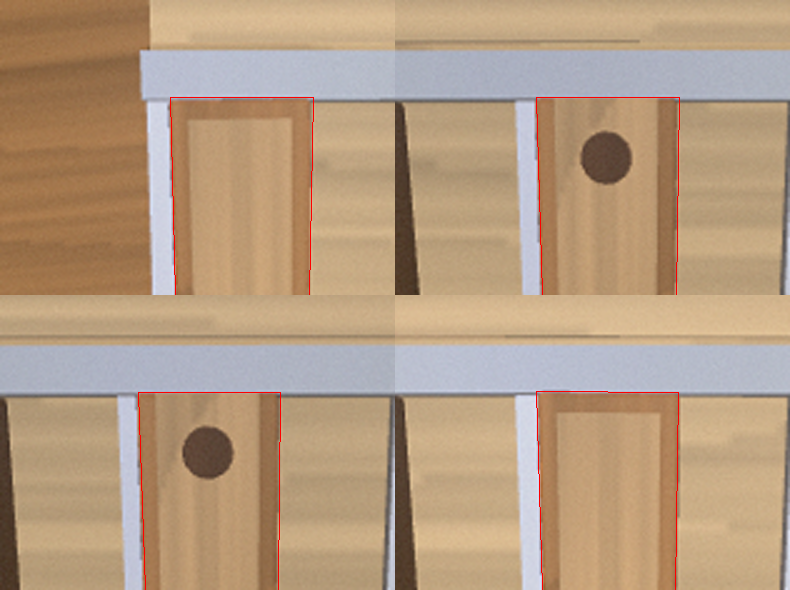

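All four boxes match the ideal outlines within about 1 px (under 1 mm). I'll hand in.

```bash
python3 - <<'E'
from plant import workorder,monitor
workorder.finish_job();print(monitor.state()['time'])
E
```

```text
the job is handed in; nothing more can be done
the job is handed in; nothing more can be done
```

I handed the job in at about 95 s. My checks show everything in place, though the hand-in gave no verdict.

- **Tins:** both stand side by side on the carton floor.
- **Boxes:** each of the four was pushed by feel against the fence and then the left-hand rib, since the chequered scale is at the left. The grip positions came out within about 0.6 mm of the ideal home positions. Close-up pictures matched the ideal outlines to within about 1 px (under 1 mm) and showed no gap at the fence.
- **Weaker reading:** corners picked by hand in the earlier overhead view were up to 0.7° off for two of the boxes (bays 1 and 2). That is within the 2° allowed, and the close-ups did not show it.
- **Release:** I pressed it twice. After the first press the held force was 6.7 N, but the depth was only known to about 2 mm. I pressed again until the button stopped hard, at 25 N after about 6 mm of travel, and let it up.
- **Last look:** pictures from all three cameras after the second press matched those from before it. The bowl, books and jar had not visibly moved, and the arm was clear of everything.

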